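# Close the sander's belt cover and put it in gear

### The job

The belt change on the bench disc sander is finished: gently lower its open green belt cover (the one with the yellow bar handle) all the way onto its stops, without letting it drop. Then throw the red-knobbed gear lever round into the notch marked with the green tag and let go. Leave the bottle, the wood offcut, the wrench and the screwdriver where they are.

Things in the scene. Friction and masses are not known exactly. Their poses are not given: they have to be found in the camera images.
- sander: Green bench disc sander, fixed. Origin on the bench under its middle; x to its back (away from the robot at yaw 0), y left, z up. In mm: belt housing 120 (x) by 150 (y) centred at (0, 110), rim 135 high; gearbox at y -195 to 20, steel notch plate on it, top 110 high; 150 mm sanding disc centred at (15, -268), top 170 high; work table to y -380; motor at the back to x 183, 123 high.
- cover_hinge (a point): Middle of the cover's hinge axis, fixed on the sander at (60, 110, 141) mm in its frame; axes as the sander's. The hinge axis is level and runs along the sander's y.
- cover (a joint): Angle of the belt cover in rad: 0 = closed, flat on its stops; 1.57 = standing upright; it starts between 1.2 and 1.45. The hinge is stiff enough to hold the cover at its start, but let go below about 1.1 rad it falls shut by its own weight (about 0.36 kg).
- cover_bar (a point): Middle of the cover's yellow bar handle: 12 mm thick, 90 mm long, parallel to the hinge, 165 mm from it, in the cover's plane, 45 mm beyond the edge of the green plate (120 by 150 by 12 mm). At angle a it lies -165 cos(a) mm in x, +165 sin(a) mm in z from cover_hinge. Closed: 141 mm above the bench, free below. Pinch it from above, fingers closing along the sander's x; it can turn in the fingers.
- lever_pivot (a point): Vertical axis of the gear lever, at the height of its arm, fixed on the sander at (30, -115, 128) mm in its frame; axes as the sander's.
- lever (a joint): Lever angle in rad, growing counter-clockwise from above (from the cover towards the disc). Four sprung notches: 0 (neutral, untagged, starts here within 0.03), 0.45, 0.90, 1.35. At 0 the arm points 0.675 rad clockwise from the sander's -x: forward and left. Let go within about 0.12 of a notch it snaps in; it takes about 4 N at the knob to leave one.
- lever_grip (a point): On the axis of the lever's upright red knob, 110 mm from lever_pivot horizontally. Knob: 26 mm diameter, 55 mm high, from 133 to 188 mm above the bench; this point is at 163 mm. The steel arm below it is 14 mm wide, from 123 to 133 mm above the bench.
- lever_point (a point): Point in line with the lever's arm, 152 mm from lever_pivot and 118 mm above the bench: it lies over a tag's centre when the lever is in that tag's notch.
- tag_green: Green disc, 28 mm diameter, 4 mm thick, fixed on the notch plate beyond the end of the lever's arm, 152 mm from lever_pivot, in line with the wanted notch (0.45, 0.90 or 1.35). Origin: centre of its underside.
- tag_white_a: White disc like the green one, at one of the two notches that are not wanted.
- tag_white_b: White disc like the green one, at the other notch that is not wanted.
- bottle: Clear closed bottle with a blue label and white cap, 64 mm diameter, 200 mm high, standing to the left. Origin: centre of its underside. Leave alone.
- offcut: Dark wood offcut 140 by 60 by 35 mm lying at front left. Origin: centre of its underside. Leave alone.
- wrench: Steel wrench 170 mm long lying in front, nearer the robot. Leave alone.
- screwdriver: Screwdriver 190 mm long lying at front right. Leave alone.

How it is judged:
By the outcome, as a careful person would: the job done as asked, in the order asked, and still so for the second after the job is handed in, with the robot touching nothing.
It also fails if it takes over 58 s, if anything falls off the work surface, if the arm or the gripper's body presses on something with over 40 N, if the wrist force passes 120 N, or if a joint passes its speed limit or range.

### The arm

A 7-joint arm with a two-finger parallel gripper is mounted at the origin on the work surface. World frame = base frame: x ahead of the robot, y to its left, z up, the work surface at z = 0. Lengths are in m, angles in rad, forces in N, time in s.
With the tool pointing down it reaches from about 0.4 to 0.85 m from the base axis. Payload 10.4 kg.
Tool frame: the origin (TCP) lies at the very end of the fingers, on their centre line; the grasp point (between the pads) lies 19 mm behind it; x points along the fingers, z is the direction in which the jaws open and shut, and the axes are right-handed (so a half turn about x gives the same grasp; the last joint's range is limited). The gripper opens to 85 mm and grips with 20 to 120 N. Pads are 22 mm wide; open, the fingers measure 114 mm over their backs; the gripper's body (76 mm by 85 mm) begins 54 mm behind the grasp point. The pads swing forward as they close: fully open they stand 13 mm farther back than shut.
Start: joints at [-1.23, 0.332, -0.065, 1.46, 0.022, 1.35, -0.088], TCP at [0.222, 0.584, 0.231] pointing down, gripper open.
Joint ranges: [-2.6, 2.6], [-0.5, 2.12], [-1.47, 1.34], [0.16, 2.42], [-1.27, 4.41], [0.06, 2.06], [-2.6, 2.6]. Speed limits (rad/s): [2.22, 2.22, 2.79, 2.79, 3.14, 3.14, 3.14].

### API

Orientations are given as a unit quaternion [x, y, z, w].
In Python, from workcell import telemetry, viewer, manip, spot_in, mark_of gives the robot as it stands. The module is installed in compiled form; this text tells all that it offers.
- The arm moves only by the shell command python3 -m crank 'ROWS' [FORCE]. ROWS is JSON, a list of rows, each a list of 3 entries, a list of its own where there are three numbers: the closure, from 0 (fully open) to 1 (shut), then the shift along the world's x, y, z in cm, then the turn, a rotation vector about the world's x, y, z in rad. A call has 1 to 12 rows; each row shifts and turns the commanded pose from where the row before left it; what a row does not reach is not made up. A row lasts 1/12 s, in which the tool goes at most 41.7 mm and 7.16 degrees, less where a joint would pass 70% of its speed; a pose out of reach is approached as far as the arm can. A call with a gripper value outside its range is refused whole. The fingers move at their own pace and stop on an object; FORCE is the grip in N (left out, the last holds). Time passes only in rows, so rows that do not move let the fingers close. It gives the time, the measured TCP pose, the force and the opening at its end, in the units of the state.
- telemetry.get_obs(): the state, without advancing time (a new reading comes with each control period).
- viewer.camera(name): name is "side" or "top" or "wrist"; returns a dict with "frame" (420x560x3 uint8, red, green, blue), "intrinsics" (3x3 intrinsics, pixels), "cam_to_world" (4x4, takes a point from camera to world coordinates). Camera axes: x right, y up, looking along -z (the intrinsics and any distortion apply to the point x, -y, -z); pixel columns grow to the right and rows downward; lengths in m; the calibration is good to about 2 mm. A picture is of the moment at which its call begins. There is no depth.
- manip.hand_in(): hands the job in, once; it reports no verdict.
Trained networks look in a picture, given as the dict that the camera call returned (one of the last four; its "shot" number tells which), for a name from the list of things; names that differ only in an ending like _2 or _b are one class to them, and where a whole thing is asked for, a point or a joint stands for the part that bears it (a point fixed in the world has none). Each returns a list of dicts, best first, with "conf" (0 to 1); they miss things now and then, are a little off and sometimes report something else, mostly with a low value. They report only what shows in the picture. A call takes as long as a camera call.
- spot_in(thing, picture): "location" ([x, y, z] in m, in the coordinates of the camera as it stood for that picture, good to about 4 mm: the middle of the surface that is visible of it).
- mark_of(thing, picture): "location" ([x, y, z] in m, in the coordinates of the camera as it stood for that picture, good to about 4 mm: a listed point, or the origin of a listed thing).
The state is a dict: "clock": time; "joint_pos": joint angles; "joint_velocities": joint speeds; "tau": joint torques, N m; "position": TCP position; "ee_rot": TCP orientation; "ft_force": force on the tool from outside, world axes, zero at the start; "torque": the same for the moment, N m; "grip_width": opening from 0.0 (shut) to 1.0 (fully open).
Only numpy, scipy, OpenCV 4.12 (cv2) and the standard library are available. Lean on these libraries where they do the work, as an engineer would, in place of code of your own. Each camera call takes 0.05 s, during which the arm holds its last target. There are 200 camera calls.

## Working session

There is one attempt and no reset: what is moved stays moved. The work goes in short steps, Python scripts to look and compute and a shell command to move; the robot and the scene stay as the last step left them, time stands still between calls to the robot, and variables do not carry over. Pictures are saved under pics/ and viewed, about 8 in all and at most 12, crops included, and the job is handed in when it is done.

```bash
mkdir -p pics
cat > h.py <<'E'
import numpy as np, cv2
from workcell import telemetry, viewer, manip, spot_in, mark_of
def world(p,c): return (np.array(c["cam_to_world"])@np.r_[p,1])[:3]
def find(fn,n,c,k=2):
    return [(round(d["conf"],2),np.round(world(d["location"],c)*1000).astype(int).tolist()) for d in fn(n,c)[:k]]
def save(c,f): cv2.imwrite(f,cv2.cvtColor(c["frame"],cv2.COLOR_RGB2BGR))
E
python3 - <<'E'
from h import *
ims=[]
for v in("side","top"):
    c=viewer.camera(v); ims.append(c["frame"]); 
    print(v,np.round(np.array(c["cam_to_world"])[:3,3],2))
    for n in "sander cover_hinge cover_bar lever_pivot lever_grip lever_point tag_green tag_white_a bottle offcut wrench screwdriver".split():
        print(n,find(mark_of,n,c))
    save(c,f"pics/{v}0.png")
o=telemetry.get_obs();print({k:np.round(o[k],3).tolist() for k in o})
E
```

```text
side [ 0.41 -1.04  0.81]
sander [(0.8, [594, 2, -4])]
cover_hinge [(0.81, [642, 112, 137]), (0.72, [612, 108, 298])]
cover_bar [(0.73, [607, 106, 304])]
lever_pivot [(0.96, [637, -117, 127])]
lever_grip [(0.89, [541, -54, 166])]
lever_point [(0.61, [510, -28, 118])]
tag_green [(0.61, [523, -217, 107])]
tag_white_a [(0.62, [490, -159, 108]), (0.53, [483, -91, 105])]
bottle [(0.9, [589, 397, -7])]
offcut [(0.86, [371, 327, -4])]
wrench [(0.92, [365, -185, -2]), (0.5, [525, -217, 108])]
screwdriver [(0.94, [337, -516, -1]), (0.21, [637, -113, 125])]
top [ 0.25 -0.03  1.41]
sander [(0.84, [595, -4, -3])]
cover_hinge [(0.82, [642, 117, 141])]
cover_bar [(0.74, [611, 119, 299])]
lever_pivot [(0.86, [638, -115, 124])]
lever_grip [(0.65, [541, -51, 161])]
lever_point [(0.61, [508, -30, 117]), (0.41, [490, -156, 111])]
tag_green [(0.39, [529, -220, 108])]
tag_white_a [(0.53, [483, -92, 112]), (0.47, [493, -158, 111])]
bottle [(0.23, [527, -219, 106])]
offcut [(0.73, [369, 333, -1]), (0.68, [609, 118, 301])]
wrench [(0.82, [371, -182, -1]), (0.48, [541, -50, 161])]
screwdriver [(0.96, [335, -515, -1])]
{'clock': 1.3, 'joint_pos': [-1.23, 0.332, -0.065, 1.46, 0.022, 1.35, -0.089], 'joint_velocities': [0.0, 0.0, 0.0, -0.001, 0.001, -0.0, 0.0], 'tau': [-0.0, -62.524, 0.049, -39.183, 0.016, 0.002, -0.0], 'position': [0.222, 0.584, 0.231], 'ee_rot': [-0.401, 0.582, 0.401, 0.582], 'ft_force': [-0.293, -0.091, -0.34], 'torque': [-0.038, 0.067, -0.003], 'grip_width': 1.002}
```

View pics/side0.png

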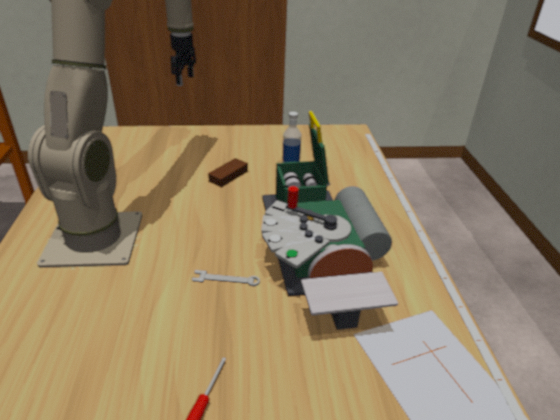

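View pics/top0.png

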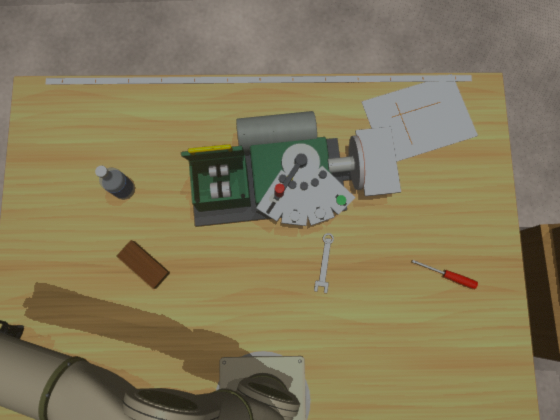

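Run:
```python
import numpy as np
from scipy.optimize import least_squares
from scipy.spatial.transform import Rotation as R
obs=[((0,0),(594.5,-1)),((60,110),(642,114.5)),((30,-115),(637.5,-116))]
for ang,w in((.45,(483,-91.5)),(.9,(491.5,-157)),(1.35,(526.5,-218.5))):
    t=.675-ang; obs.append(((30-152*np.cos(t),-115+152*np.sin(t)),w))
t=.675; obs.append(((30-110*np.cos(t),-115+110*np.sin(t)),(541,-52.5)))
def M(p,q):c,s=np.cos(p[2]),np.sin(p[2]);return np.array([p[0]+c*q[0]-s*q[1],p[1]+s*q[0]+c*q[1]])
r=least_squares(lambda p:np.concatenate([M(p,q)-w for q,w in obs]),[594,0,.1])
p=r.x;print(p,r.fun.reshape(-1,2).round(1))
h=M(p,(60,110));print("hinge",h)
for a in(0,.3,.6,.9,1.1,1.3,1.4):
    print(a,np.round(M(p,(60-165*np.cos(a),110)),1),round(141+165*np.sin(a),1))
for a in(0,.45,.9,1.35):
    t=.675-a;print("grip",a,np.round(M(p,(30-110*np.cos(t),-115+110*np.sin(t))),1))
print(R.from_quat([-.401,.582,.401,.582]).as_matrix().round(3))
```

```text
[ 5.94161194e+02 -7.78608843e-01  9.46989418e-02] [[-0.3  0.2]
 [ 1.5 -0.1]
 [-2.6  3.6]
 [ 1.2 -1.2]
 [-0.9 -3.2]
 [-0.8  0.3]
 [ 1.9  0.4]]
hinge [643.49103707 114.40197354]
0 [479.2  98.8] 141.0
0.3 [486.6  99.5] 189.8
0.6 [507.9 101.5] 234.2
0.9 [541.4 104.7] 270.2
1.1 [569.  107.3] 288.0
1.3 [599.6 110.2] 300.0
1.4 [615.6 111.8] 303.6
grip 0 [542.9 -52.1]
grip 0.45 [525.8 -98.1]
grip 0.9 [ 530.5 -147. ]
grip 1.35 [ 555.9 -189. ]
[[ 0.    -0.934  0.356]
 [ 0.     0.356  0.934]
 [-1.     0.     0.   ]]
```

```bash
R='' ; python3 -m crank '[[0.3,[2,-2.4,1.4],[0,0,-0.07]],[0.3,[2,-2.4,1.4],[0,0,-0.07]],[0.3,[2,-2.4,1.4],[0,0,-0.07]],[0.3,[2,-2.4,1.4],[0,0,-0.07]],[0.3,[2,-2.4,1.4],[0,0,-0.07]],[0.3,[2,-2.4,1.4],[0,0,-0.07]],[0.3,[2,-2.4,1.4],[0,0,-0.07]],[0.3,[2,-2.4,1.4],[0,0,-0.07]],[0.3,[2,-2.4,1.4],[0,0,-0.07]],[0.3,[2,-2.4,1.4],[0,0,-0.07]],[0.3,[2,-2.4,1.4],[0,0,-0.07]],[0.3,[2,-2.4,1.4],[0,0,-0.07]]]' 40
python3 -m crank '[[0.3,[1.9,-2.3,0],[0,0,-0.034]],[0.3,[1.9,-2.3,0],[0,0,-0.034]],[0.3,[1.9,-2.3,0],[0,0,-0.034]],[0.3,[1.9,-2.3,0],[0,0,-0.034]],[0.3,[1.9,-2.3,0],[0,0,-0.034]],[0.3,[1.9,-2.3,0],[0,0,-0.034]],[0.3,[1.9,-2.3,0],[0,0,-0.034]],[0.3,[1.3,-2.3,0],[0,0,-0.034]],[0.3,[0,0,0],[0,0,0]]]'
python3 - <<'E'
from h import *
for v in("side","top","wrist"):
    c=viewer.camera(v); print(v,find(mark_of,"cover_bar",c),find(mark_of,"cover_hinge",c,1))
save(c,"pics/w1.png")
E
```

```text
clock: 2.3
position: [0.4631, 0.2947, 0.4003]
ee_rot: [-0.128, 0.695, 0.128, 0.696]
ft_force: [0.3, 0.8, -0.5]
grip_width: 0.701
clock: 3.05
position: [0.6102, 0.106, 0.3989]
ee_rot: [-0.031, 0.706, 0.029, 0.707]
ft_force: [-0.0, -1.1, 0.2]
grip_width: 0.698
side [(0.83, [608, 110, 299])] [(0.8, [641, 113, 139])]
top [(0.63, [612, 117, 298]), (0.51, [335, -514, -3])] [(0.91, [642, 118, 140])]
wrist [(0.59, [613, 107, 300])] []
```

View pics/w1.png

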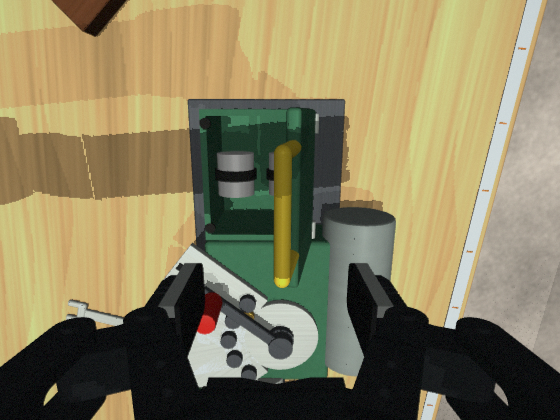

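```bash
python3 -m crank '[[0.3,[0.1,0.4,-2.9],[0,0,0]],[0.3,[0,0,-2.9],[0,0,0]],[0.3,[0,0,-2.9],[0,0,0]],[0.3,[0,0,-1.9],[0,0,0]],[0.3,[0,0,-1.0],[0,0,0]],[0.5,[0,0,0],[0,0,0]],[0.7,[0,0,0],[0,0,0]],[0.9,[0,0,0],[0,0,0]],[1,[0,0,0],[0,0,0]],[1,[0,0,0],[0,0,0]],[1,[0,0,0],[0,0,0]],[1,[0,0,0],[0,0,0]]]' 50
python3 - <<'E'
from h import *
c=viewer.camera("side"); print(find(mark_of,"cover_bar",c)); 
save(c,"pics/s2.png")
o=telemetry.get_obs();print(o["position"],o["ft_force"],o["grip_width"])
E
```

```text
clock: 4.5
position: [0.61, 0.1162, 0.2851]
ee_rot: [-0.033, 0.705, 0.034, 0.707]
ft_force: [-0.2, -0.5, 7.1]
grip_width: 0.12
[(0.87, [607, 109, 299])]
[0.61002414 0.11624594 0.285104  ] [-0.77236509 -0.15403264  6.19503284] 0.12414647155684927
```

```bash
python3 -c "
import numpy as np
a=np.r_[1.365-.125*np.arange(11),0]
u=16.5*np.cos(a);z=16.5*np.sin(a)
for i in range(11):print(round(a[i+1],3),'per 1/3: x',round(-.9955*(u[i+1]-u[i])/3,2),'y',round(-.0946*(u[i+1]-u[i])/3,3),'z',round((z[i+1]-z[i])/3,2), 'abs',round(64.35-.9955*u[i+1],2),round(14.1+z[i+1],2))"
```

```text
1.24 per 1/3: x -0.66 y -0.063 z -0.18 abs 59.01 29.71
1.115 per 1/3: x -0.63 y -0.06 z -0.26 abs 57.12 28.92
0.99 per 1/3: x -0.59 y -0.056 z -0.34 abs 55.34 27.89
0.865 per 1/3: x -0.55 y -0.052 z -0.41 abs 53.7 26.66
0.74 per 1/3: x -0.49 y -0.047 z -0.48 abs 52.22 25.23
0.615 per 1/3: x -0.43 y -0.041 z -0.54 abs 50.93 23.62
0.49 per 1/3: x -0.36 y -0.034 z -0.58 abs 49.86 21.87
0.365 per 1/3: x -0.28 y -0.027 z -0.63 abs 49.01 19.99
0.24 per 1/3: x -0.2 y -0.019 z -0.66 abs 48.4 18.02
0.115 per 1/3: x -0.12 y -0.011 z -0.68 abs 48.03 15.99
0.0 per 1/3: x -0.04 y -0.003 z -0.63 abs 47.92 14.1
```

```bash
python3 -m crank '[[1,[-0.66,-0.06,-0.18],[0,0,0]],[1,[-0.66,-0.06,-0.18],[0,0,0]],[1,[-0.66,-0.06,-0.18],[0,0,0]],[1,[-0.63,-0.06,-0.26],[0,0,0]],[1,[-0.63,-0.06,-0.26],[0,0,0]],[1,[-0.63,-0.06,-0.26],[0,0,0]]]'
python3 -m crank '[[1,[-0.59,-0.06,-0.34],[0,0,0]],[1,[-0.59,-0.06,-0.34],[0,0,0]],[1,[-0.59,-0.05,-0.34],[0,0,0]],[1,[-0.55,-0.05,-0.41],[0,0,0]],[1,[-0.55,-0.05,-0.41],[0,0,0]],[1,[-0.55,-0.05,-0.41],[0,0,0]]]'
python3 - <<'E'
from h import *
c=viewer.camera("side"); print(find(mark_of,"cover_bar",c))
save(c,"pics/s3.png")
E
```

```text
clock: 5.1
position: [0.5704, 0.1124, 0.2701]
ee_rot: [-0.034, 0.706, 0.034, 0.707]
ft_force: [4.4, 0.3, -2.7]
grip_width: 0.123
clock: 5.6
position: [0.5361, 0.1091, 0.2469]
ee_rot: [-0.034, 0.706, 0.033, 0.706]
ft_force: [8.0, 0.5, -6.6]
grip_width: 0.115
[(0.19, [526, -218, 109])]
```

View pics/s3.png

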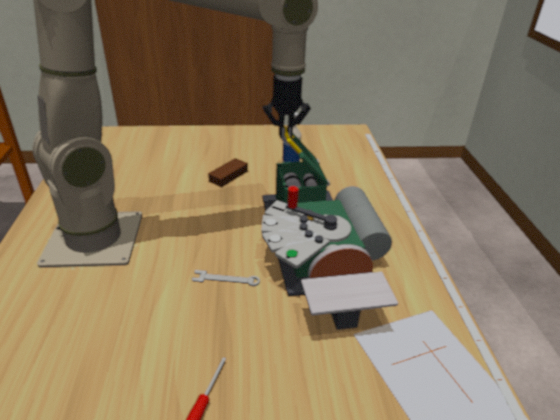

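The cover is following, now at about 0.85 rad, with its bar held in the fingers at about (291,138). I'll keep lowering.

```bash
python3 -m crank '[[1,[-0.49,-0.05,-0.48],[0,0,0]],[1,[-0.49,-0.05,-0.48],[0,0,0]],[1,[-0.49,-0.05,-0.48],[0,0,0]],[1,[-0.43,-0.04,-0.54],[0,0,0]],[1,[-0.43,-0.04,-0.54],[0,0,0]],[1,[-0.43,-0.04,-0.54],[0,0,0]]]'
python3 -m crank '[[1,[-0.36,-0.03,-0.58],[0,0,0]],[1,[-0.36,-0.03,-0.58],[0,0,0]],[1,[-0.36,-0.03,-0.58],[0,0,0]],[1,[-0.28,-0.03,-0.63],[0,0,0]],[1,[-0.28,-0.03,-0.63],[0,0,0]],[1,[-0.28,-0.03,-0.63],[0,0,0]]]'
python3 -m crank '[[1,[-0.2,-0.02,-0.66],[0,0,0]],[1,[-0.2,-0.02,-0.66],[0,0,0]],[1,[-0.2,-0.02,-0.66],[0,0,0]],[1,[-0.12,-0.01,-0.5],[0,0,0]],[1,[-0.12,-0.01,-0.5],[0,0,0]],[1,[-0.12,-0.01,-0.5],[0,0,0]],[1,[0,0,0],[0,0,0]]]'
```

```text
clock: 6.2
position: [0.5087, 0.1066, 0.2165]
ee_rot: [-0.034, 0.706, 0.034, 0.707]
ft_force: [7.1, 0.2, -1.9]
grip_width: 0.12
clock: 6.7
position: [0.4898, 0.1049, 0.1802]
ee_rot: [-0.034, 0.706, 0.034, 0.707]
ft_force: [7.4, -0.5, -1.3]
grip_width: 0.114
clock: 7.28
position: [0.4811, 0.104, 0.1454]
ee_rot: [-0.034, 0.705, 0.034, 0.707]
ft_force: [10.2, 0.2, -1.7]
grip_width: 0.116
```

```bash
python3 -m crank '[[1,[0,0,-0.3],[0,0,0]],[1,[0,0,-0.3],[0,0,0]],[1,[0,0,-0.3],[0,0,0]],[1,[0,0,-0.3],[0,0,0]],[1,[0,0,-0.3],[0,0,0]],[1,[0,0,0],[0,0,0]]]'
python3 -m crank '[[1,[0,0,-0.2],[0,0,0]],[1,[0,0,-0.2],[0,0,0]],[1,[0,0,0],[0,0,0]]]'
```

```text
clock: 7.78
position: [0.4799, 0.1039, 0.1302]
ee_rot: [-0.034, 0.706, 0.034, 0.706]
ft_force: [6.5, -0.6, -1.3]
grip_width: 0.123
clock: 8.03
position: [0.48, 0.1039, 0.1265]
ee_rot: [-0.034, 0.706, 0.034, 0.706]
ft_force: [4.7, -0.9, -0.8]
grip_width: 0.116
```

```bash
python3 -m crank '[[1,[0,0,-0.15],[0,0,0]],[1,[0,0,-0.15],[0,0,0]],[1,[0,0,0],[0,0,0]]]'
python3 - <<'E'
from h import *
c=viewer.camera("side"); print(find(mark_of,"cover_bar",c));save(c,"pics/s4.png")
E
```

```text
clock: 8.28
position: [0.4801, 0.1039, 0.1257]
ee_rot: [-0.033, 0.706, 0.034, 0.706]
ft_force: [-7.2, -3.0, 23.3]
grip_width: 0.119
[(0.72, [475, 97, 141])]
```

```bash
python3 -m crank '[[1,[0,0,0.2],[0,0,0]],[0.75,[0,0,0.0],[0,0,0]],[0.62,[0,0,0],[0,0,0]],[0.62,[0,0,0],[0,0,0]],[0.62,[0,0,0],[0,0,0]]]'
python3 - <<'E'
from h import *
c=viewer.camera("side"); print(find(mark_of,"cover_bar",c));save(c,"pics/s4.png")
c=viewer.camera("wrist");save(c,"pics/w4.png")
E
```

```text
clock: 8.8
position: [0.4795, 0.104, 0.1254]
ee_rot: [-0.034, 0.707, 0.034, 0.706]
ft_force: [-0.3, -0.6, 0.5]
grip_width: 0.382
[(0.58, [475, 95, 137])]
```

View pics/w4.png

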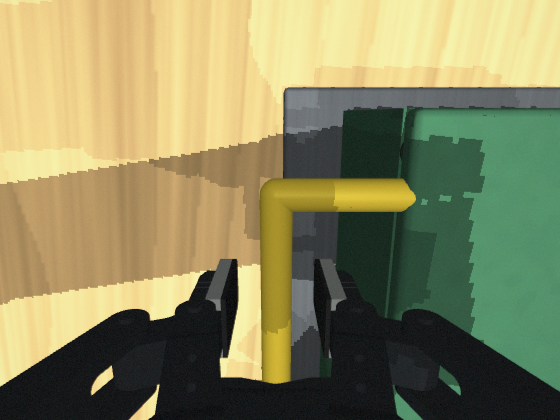

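```bash
python3 -m crank '[[0.62,[0,0,1.2],[0,0,0]],[0.62,[0,0,2],[0,0,0]],[0.62,[0,0,3],[0,0,0]],[0.3,[0,0,3],[0,0,0]],[0.3,[0,0,3],[0,0,0]],[0.3,[1.05,-2.6,0.3],[0,0,0]],[0.3,[1.05,-2.6,0],[0,0,0]],[0.3,[1.05,-2.6,0],[0,0,0]],[0.3,[1.05,-2.6,0],[0,0,0]],[0.3,[1.05,-2.6,0],[0,0,0]],[0.3,[1.05,-2.6,0],[0,0,0]],[0.3,[0,0,0],[0,0,0]]]'
python3 - <<'E'
from h import *
for v in("side","top","wrist"):
    c=viewer.camera(v); print(v,*[find(mark_of,n,c,1) for n in("cover_bar","lever_grip","lever_pivot","tag_green")])
save(c,"pics/w5.png")
E
```

```text
clock: 9.95
position: [0.5437, -0.058, 0.2509]
ee_rot: [-0.032, 0.706, 0.03, 0.707]
ft_force: [-0.6, -0.6, 0.2]
grip_width: 0.698
side [(0.64, [475, 97, 138])] [(0.58, [543, -54, 166])] [(0.71, [635, -117, 126])] [(0.64, [527, -216, 110])]
top [] [] [(0.76, [636, -111, 129])] [(0.56, [528, -217, 104])]
wrist [] [(0.62, [541, -55, 160])] [(0.79, [639, -110, 128])] [(0.8, [527, -214, 110])]
```

View pics/w5.png

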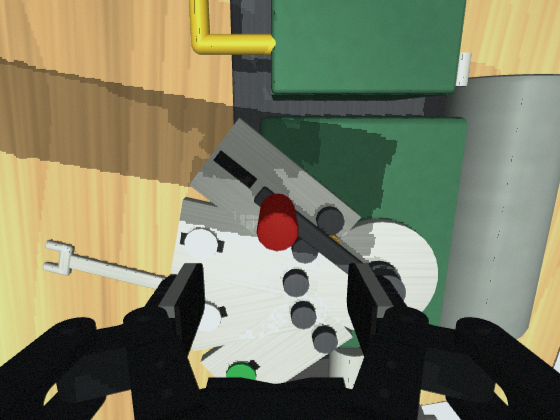

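```bash
python3 -m crank '[[0.45,[-0.1,0.5,-1.5],[0,0,0]],[0.45,[0,0,-2],[0,0,0]],[0.45,[0,0,-2],[0,0,0]],[0.45,[0,0,-2],[0,0,0]],[0.45,[0,0,-2],[0,0,0]],[0.45,[0,0,-0.9],[0,0,0]],[0.6,[0,0,0],[0,0,0]],[0.8,[0,0,0],[0,0,0]],[1,[0,0,0],[0,0,0]],[1,[0,0,0],[0,0,0]],[1,[0,0,0],[0,0,0]],[1,[0,0,0],[0,0,0]]]' 50
python3 - <<'E'
from h import *
o=telemetry.get_obs();p=o["position"]*1 if hasattr(o["position"],'shape') else np.array(o["position"])
print(p,o["ft_force"],o["grip_width"],np.round(o["joint_pos"],2))
c0=np.array([.6349,-.1124]);d=(p[:2]-c0);print("r",np.hypot(*d),"ang",np.arctan2(d[1],-d[0]),"lever",.675-.0947-np.arctan2(d[1],-d[0]))
a=np.arange(0,1.351,.15);t=.5803-a
q=np.c_[-11*np.cos(t),11*np.sin(t)]
for i in range(9):print(round(a[i+1],2),"per half",np.round((q[i+1]-q[i])/2,2),"abs",np.round(c0*100+q[i+1],2))
E
```

```text
clock: 11.7
position: [0.5431, -0.0475, 0.1474]
ee_rot: [-0.034, 0.705, 0.033, 0.707]
ft_force: [8.9, -1.8, -15.8]
grip_width: 0.294
[ 0.54312038 -0.04746386  0.14736916] [  8.89726789  -1.83380406 -15.75875181] 0.2936311321604718 [-0.47  0.23  0.54  1.81 -0.13  1.13  0.21]
r 0.1124286503888376 ang 0.6157567647951185 lever -0.0354567647951185
0.15 per half [-0.4  -0.72] abs [53.49 -6.65]
0.3 per half [-0.29 -0.77] abs [52.92 -8.2 ]
0.45 per half [-0.17 -0.81] abs [52.58 -9.81]
0.6 per half [-0.05 -0.82] abs [ 52.49 -11.46]
0.75 per half [ 0.08 -0.82] abs [ 52.65 -13.1 ]
0.9 per half [ 0.2 -0.8] abs [ 53.05 -14.7 ]
1.05 per half [ 0.32 -0.76] abs [ 53.68 -16.22]
1.2 per half [ 0.43 -0.7 ] abs [ 54.54 -17.63]
1.35 per half [ 0.53 -0.63] abs [ 55.59 -18.9 ]
```

```bash
python3 -c "
import numpy as np
a=np.arange(0,1.351,.15);t=.6158-a
q=11.24*np.c_[-np.cos(t),np.sin(t)]
for i in range(9):print(round(a[i+1],2),'per half',np.round((q[i+1]-q[i])/2,2),'abs',np.round(np.array([63.49,-11.24])+q[i+1],2))"
```

```text
0.15 per half [-0.43 -0.72] abs [53.45 -6.19]
0.3 per half [-0.32 -0.78] abs [52.81 -7.75]
0.45 per half [-0.2  -0.82] abs [52.4  -9.38]
0.6 per half [-0.08 -0.84] abs [ 52.25 -11.06]
0.75 per half [ 0.05 -0.84] abs [ 52.35 -12.74]
0.9 per half [ 0.17 -0.82] abs [ 52.7  -14.39]
1.05 per half [ 0.3  -0.79] abs [ 53.29 -15.97]
1.2 per half [ 0.41 -0.74] abs [ 54.11 -17.44]
1.35 per half [ 0.52 -0.67] abs [ 55.15 -18.77]
```

```bash
python3 -m crank '[[1,[-0.43,-0.72,-0.1],[0,0,0.075]],[1,[-0.43,-0.72,0],[0,0,0.075]],[1,[-0.32,-0.78,0],[0,0,0.075]],[1,[-0.32,-0.78,0],[0,0,0.075]],[1,[-0.2,-0.82,0],[0,0,0.075]],[1,[-0.2,-0.82,0],[0,0,0.075]],[1,[0,0,0],[0,0,0]]]'
python3 - <<'E'
from h import *
for v in("side","wrist"):
    c=viewer.camera(v); print(v,*[find(mark_of,n,c,1) for n in("lever_grip","lever_point")])
    if v=="side": save(c,"pics/s6.png")
E
```

```text
clock: 12.28
position: [0.5242, -0.0952, 0.1472]
ee_rot: [-0.192, 0.68, 0.191, 0.682]
ft_force: [6.4, 0.4, -7.8]
grip_width: 0.286
side [(0.89, [525, -99, 163])] [(0.79, [486, -93, 117])]
wrist [(0.7, [523, -99, 162])] []
```

View pics/s6.png

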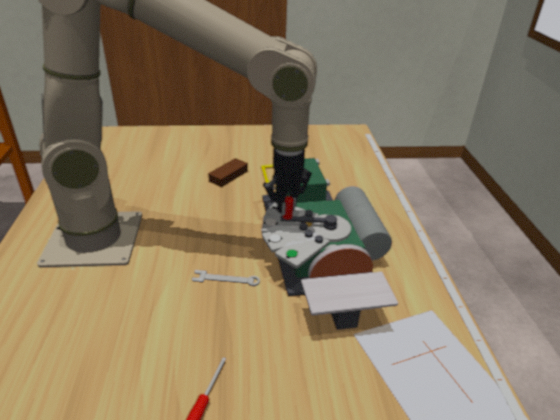

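The lever follows in the fingers: the knob is at (289,208), in the first notch (about 0.45), and the cover is shut. Next I'll swing on to 1.35.

```bash
python3 -m crank '[[1,[-0.08,-0.84,0],[0,0,0.075]],[1,[-0.08,-0.84,0],[0,0,0.075]],[1,[0.05,-0.84,0],[0,0,0.075]],[1,[0.05,-0.84,0],[0,0,0.075]],[1,[0.17,-0.82,0],[0,0,0.075]],[1,[0.17,-0.82,0],[0,0,0.075]],[1,[0,0,0],[0,0,0]]]'
python3 -m crank '[[1,[0.3,-0.79,0],[0,0,0.075]],[1,[0.3,-0.79,0],[0,0,0.075]],[1,[0.41,-0.74,0],[0,0,0.075]],[1,[0.41,-0.74,0],[0,0,0.075]],[1,[0.52,-0.67,0],[0,0,0.075]],[1,[0.52,-0.67,0],[0,0,0.075]],[1,[0,0,0],[0,0,0]],[1,[0,0,0],[0,0,0]]]'
python3 - <<'E'
from h import *
for v in("side","wrist"):
    c=viewer.camera(v); print(v,*[find(mark_of,n,c,1) for n in("lever_grip","lever_point","tag_green")])
    save(c,f"pics/{v}7.png")
print(np.round(telemetry.get_obs()["joint_pos"],2))
E
```

```text
clock: 13.17
position: [0.5274, -0.1442, 0.1473]
ee_rot: [-0.339, 0.62, 0.338, 0.622]
ft_force: [2.9, 2.6, -3.1]
grip_width: 0.293
clock: 13.83
position: [0.5517, -0.1877, 0.1473]
ee_rot: [-0.468, 0.53, 0.466, 0.531]
ft_force: [4.6, -0.7, -1.1]
grip_width: 0.288
side [(0.79, [555, -187, 165])] [(0.82, [530, -217, 116])] [(0.3, [593, 4, -6])]
wrist [(0.72, [552, -191, 162])] [] [(0.88, [526, -218, 114])]
[-0.13  0.31  0.45  1.71 -0.15  1.15  1.81]
```

View pics/wrist7.png

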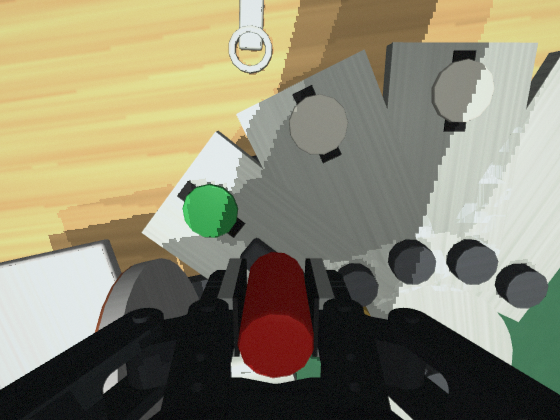

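```bash
python3 -m crank '[[0.6,[0,0,0],[0,0,0]],[0.5,[0,0,0],[0,0,0]],[0.45,[0,0,0],[0,0,0]],[0.45,[0,0,0],[0,0,0]],[0.45,[0,0,1],[0,0,0]],[0.45,[0,0,2],[0,0,0]],[0.45,[0,0,2.5],[0,0,0]],[0.45,[0,0,3],[0,0,0]],[0.45,[0,0,3],[0,0,0]],[0.45,[-1,0,3],[0,0,0]],[0.45,[-2,0,3],[0,0,0]],[0.45,[0,0,0],[0,0,0]]]'
python3 - <<'E'
from h import *
for v in("side","wrist","top"):
    c=viewer.camera(v); print(v,*[find(mark_of,n,c,1) for n in("lever_grip","lever_point","tag_green","cover_bar","bottle","offcut","wrench","screwdriver")])
    save(c,f"pics/{v}8.png")
E
```

```text
clock: 15.23
position: [0.5198, -0.1895, 0.3283]
ee_rot: [-0.469, 0.529, 0.464, 0.533]
ft_force: [-0.2, -1.0, 0.5]
grip_width: 0.552
side [(0.58, [557, -191, 162])] [(0.86, [529, -219, 117])] [(0.38, [523, -219, 112])] [(0.73, [338, -516, 0])] [(0.41, [591, 397, -9])] [(0.79, [370, 328, -1])] [(0.95, [362, -182, -2])] [(0.86, [339, -513, -4])]
wrist [(0.63, [555, -192, 162])] [] [(0.83, [525, -216, 111])] [] [] [] [(0.82, [372, -180, -1])] []
top [] [] [] [(0.7, [480, 105, 139])] [(0.91, [592, 400, 0])] [(0.59, [363, 331, -4])] [] [(0.6, [337, -516, 0])]
```

View pics/wrist8.png

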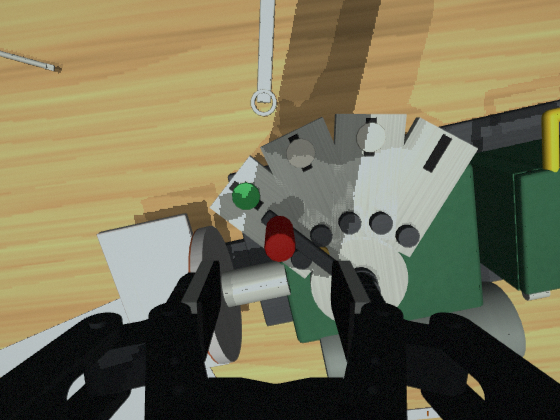

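View pics/side8.png

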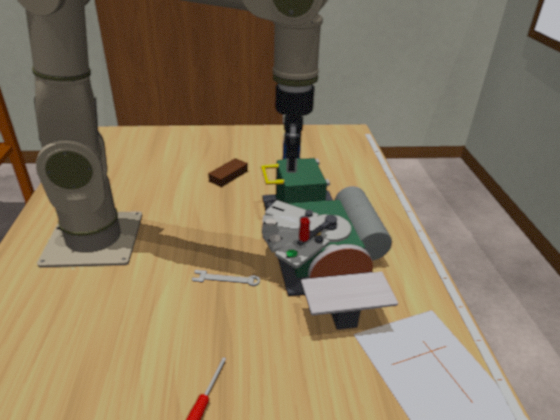

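```bash
python3 -c "
from workcell import manip; print(manip.hand_in())"
```

```text
the job is handed in; nothing more can be done
None
```

I lowered the belt cover in the fingers all the way onto its stops. It went down gently, and I let go only after pressing it down with about 23 N. I then gripped the red knob, swung the lever from neutral to the green-tagged notch at 1.35 rad, let go and raised the arm clear. The job was handed in at about 15 s of the 58 s allowed.

**Last checks:**
- **Cover:** the top camera puts the bar at z = 139 mm, against 141 mm nominal when closed, and the side picture shows the cover flat. The last side-camera reading of the bar was wrong: it reported the screwdriver's position instead. Its two readings after I let go gave 137 and 138 mm.
- **Lever:** in the last wrist picture the arm points at the green tag. The knob reads (556, -191) mm, against (556, -189) mm expected for that notch.
- **Other things:** the bottle, offcut, wrench and screwdriver all read within about 1 cm of where they started.
- **Robot:** it touches nothing, and the wrist force reads about 1 N.

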